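# Nest the trolley wheels on the storage hook

## Robot

A 6-joint arm with a two-finger parallel gripper is mounted at the origin on the work surface. World frame = base frame: x ahead of the robot, y to its left, z up, the work surface at z = 0. Lengths are in m, angles in rad, forces in N, time in s.
With the tool pointing down it reaches from about 0.375 to 0.9 m from the base axis. Payload 3.1 kg.
Tool frame: the origin (TCP) lies at the very end of the fingers, on their centre line; the grasp point (between the pads) lies 19 mm behind it; z points along the fingers, y is the direction in which the jaws open and shut (so a half turn about z gives the same grasp; the last joint's range is limited). The gripper opens to 85 mm and grips with 20 to 120 N. Pads are 22 mm wide; open, the fingers measure 114 mm over their backs; the gripper's body (76 mm by 85 mm) begins 54 mm behind the grasp point. The pads swing forward as they close: fully open they stand 13 mm farther back than shut.
Start: joints at [1.087, 0.527, 1.433, -0, 1.181, -0.178], TCP at [0.188, 0.596, 0.231] pointing down, gripper open.
Joint ranges: [-3.08, 3.08], [-0.75, 2.2], [0.22, 2.44], [-1.43, 4.57], [0, 2.65], [-2.85, 2.85]. Speed limits (rad/s): [2.79, 2.79, 3.14, 3.14, 3.14, 3.14].

## Interface

Orientations are given as a unit quaternion [x, y, z, w].
In Python, from station import manip gives the robot as it stands.
- The arm moves only by the tool send_rows, never from a script. Its argument "motion" is a list of rows, each an object with "gripper": the finger opening in mm, from 0 to 85.4; "travel": the shift along the tool's x, y, z in mm, a list of three; "rotation": the turn, a rotation vector about the tool's x, y, z in degrees, a list of three. In form: [{"gripper": gripper, "travel": [x, y, z], "rotation": [ax, ay, az]}, ...]. A call has 1 to 12 rows; each row shifts and turns the commanded pose from where the row before left it, along the tool's axes as they then stand; what a row does not reach is not made up. A row lasts 1/12 s, in which the tool goes at most 41.7 mm and 7.16 degrees, less where a joint would pass 70% of its speed; a pose out of reach is approached as far as the arm can. A call is refused whole if a number of a shift passes 41.7 or a number of a turn 7.16, either way. A call with a gripper value outside its range is refused whole. The fingers move at their own pace and stop on an object; "newtons" is the grip in N (left out, the last holds). Time passes only in rows, so rows that do not move let the fingers close. It gives the time, the measured TCP pose, the force and the opening at its end, in the units of the state.
- manip.sense(): the state, without advancing time (a new reading comes with each control period).
- manip.snapshot(name): name is "side" or "top"; returns the picture (384x512x3 uint8, red, green, blue); there is no depth.
- manip.calibration(name): a dict with "fx", "fy", "cx", "cy" (pixels), "cam_to_world" (4x4, takes a point from camera to world coordinates). Camera axes: x right, y down, z forward; pixel columns grow to the right and rows downward; lengths in m; the calibration is good to about 2 mm. A picture is of the moment at which its call begins. calibration takes no time and is no camera call.
- manip.sign_off(): hands the job in, once; it reports no verdict.
The state is a dict: "t": time; "q": joint angles; "qd": joint speeds; "tau": joint torques, N m; "tcp_pos": TCP position; "tool_rot": TCP orientation; "force": force on the tool from outside, world axes, zero at the start; "ft_torque": the same for the moment, N m; "finger_gap": opening from 0.0 (shut) to 1.0 (fully open).
Only numpy, scipy, OpenCV 4.12 (cv2) and the standard library are available. Lean on these libraries where they do the work, as an engineer would, in place of code of your own. Each camera call takes 0.05 s, during which the arm holds its last target. There are 200 camera calls.

## Task

The red trolley wheel already hangs loosely on the steel hook of the plywood board. Hang the yellow wheel from the rack in front of it and then the blue one, grey hub bosses towards the board, and slide them along the hook until all three are fully home: red's boss against the board and each following boss seated in the recess of the wheel before it, with no gap left, all hanging free. Don't drop a wheel, and leave the green wheel and the other things on the bench where they are.

Things in the scene. Friction and masses are not known exactly. Their poses are not given: they have to be found in the camera images.
- red_center (a point): Red plastic trolley wheel: 125 mm diameter, disc 24 mm wide, 30 mm bore right through, about 0.2 kg. Point: on the axis, midway through the disc. y is the wheel's axis, towards its grey hub boss (72 mm diameter, 6 mm proud of the +y face, ending 18 mm from this point). The -y face has a recess 68 mm diameter, 8 mm deep, for the next wheel's boss. Starts hanging loose on the hook, 26 to 45 mm from the board
- yellow_center (a point): Yellow plastic trolley wheel: 125 mm diameter, disc 24 mm wide, 30 mm bore right through, about 0.2 kg. Point: on the axis, midway through the disc. y is the wheel's axis, towards its grey hub boss (60 mm diameter, 6 mm proud of the +y face, ending 18 mm from this point). The -y face has a recess 56 mm diameter, 8 mm deep, for the next wheel's boss. Starts upright in one of the rack's slots
- blue_center (a point): Blue plastic trolley wheel: 125 mm diameter, disc 24 mm wide, 30 mm bore right through, about 0.2 kg. Point: on the axis, midway through the disc. y is the wheel's axis, towards its grey hub boss (48 mm diameter, 6 mm proud of the +y face, ending 18 mm from this point). The -y face is flat. Starts upright in one of the rack's slots
- green_center (a point): green wheel of the same form as the blue one, standing in the remaining slot; a bystander that stays in the rack. Point: its centre; y is its axis
- red_boss (a point): centre of the end face of the red wheel's grey hub boss, on its axis, 18 mm from red_center along the wheel's +y
- yellow_boss (a point): centre of the end face of the yellow wheel's grey hub boss, on its axis, 18 mm from yellow_center along the wheel's +y
- blue_boss (a point): centre of the end face of the blue wheel's grey hub boss, on its axis, 18 mm from blue_center along the wheel's +y
- hookboard: fixed plywood board with the hook: 200 mm wide, 205 mm tall, 18 mm thick, origin at the foot of its face below the hook, y into the board; a 10 mm foot plate lies below the hook. Fingers that hold a wheel's rim don't fit between it and the board or the wheel behind: let go of it on the bar, then push it home close to the bar; pushed evenly it slides easily
- peg_root (a point): where the axis of the hook's bar meets the board's face, 140 mm above the table. Steel bar, 12 mm diameter, level for 150 mm along this frame's -y (y into the board, z up), then its last 15 mm turn up by 9 mm. A hanging wheel's centre is 9 mm below the bar's axis; fully home the centres of red, yellow and blue are 18, 42 and 66 mm from the board
- peg_tip (a point): the hook's upturned tip: end of the bar's axis, 165 mm from the board and 9 mm above the axis of the straight part; axes as peg_root
- rack: fixed wooden rack, 130 x 250 x 24 mm, origin under its centre; three slots 85 mm apart along its y at y = -85, 0, +85 mm, slot floor 12 mm above the table, side walls 12 mm high above that. The wheels stand in the slots with their axes along the rack's y, bosses to its +y; which colour stands in which slot varies
- grease: amber jar, 60 mm diameter, 65 mm tall; bystander, origin under its centre
- spray: green spray can, 54 mm diameter, 150 mm tall; bystander, origin under its centre
- driver: orange screwdriver lying on the table, about 200 mm long and under 35 mm high; bystander
- mug: white mug, 80 mm diameter, 90 mm tall; bystander, origin under its centre
- tray: small blue open tray 110 x 80 x 40 mm; bystander, origin under its centre
- tape: roll of black tape lying flat, 90 mm diameter, 24 mm tall; bystander, origin under its centre

How it is judged:
By the outcome, as a careful person would: the job done as asked, in the order asked, and still so for the second after the job is handed in, with the robot touching nothing.
It also fails if it takes over 64 s, if anything falls off the work surface, if the arm or the gripper's body presses on something with over 40 N, if the wrist force passes 120 N, or if a joint passes its speed limit or range.

## Working session

There is one attempt and no reset: what is moved stays moved. The work goes in short steps, Python scripts to look and compute and a tool call to move; the robot and the scene stay as the last step left them, time stands still between calls to the robot, and variables do not carry over. Pictures are saved under pics/ and viewed, about 8 in all and at most 12, crops included, and the job is handed in when it is done.

Besides the shell and the picture viewer there is one more tool, called after ">>>" as name([rows], argument=value, ...), one row to a line, values as JSON. send_rows: Moves the arm, as the interface text tells. Its arguments: {"type":"object","properties":{"motion":{"type":"array","items":{"type":"object","properties":{"gripper":{"type":"number"},"travel":{"type":"array","items":{"type":"number"}},"rotation":{"type":"array","items":{"type":"number"}}}}},"newtons":{"type":"number"}},"required":["motion"]}

```bash
mkdir -p pics; ls; python3 - <<'E'
from station import manip
import cv2,numpy as np
np.set_printoptions(precision=4,suppress=True)
for n in("side","top"):
    im=manip.snapshot(n); cv2.imwrite(f"pics/{n}0.png",cv2.resize(im[:,:,::-1],(800,600),interpolation=cv2.INTER_CUBIC))
    c=manip.calibration(n);print(n,c['fx'],c['fy'],c['cx'],c['cy']);print(np.array(c['cam_to_world']))
print(manip.sense())
E
```

```text
pics
side 461.59834849773813 461.59834849773813 255.51785757687313 193.69445052473344
[[ 0.9274 -0.2271  0.2973  0.1884]
 [-0.3735 -0.5155  0.7712 -0.9826]
 [-0.0219 -0.8262 -0.5629  0.8524]
 [ 0.      0.      0.      1.    ]]
top 372.4242913296395 372.4242913296395 261.0828619142514 190.8603355644421
[[-0.0129 -0.9814  0.1913  0.4082]
 [-0.9995  0.018   0.025  -0.0162]
 [-0.028  -0.1909 -0.9812  1.0136]
 [ 0.      0.      0.      1.    ]]
{'t': 0.1, 'q': array([ 1.0875,  0.5284,  1.4338,  0.    ,  1.1814, -0.1785]), 'qd': array([ 0.0019, -0.001 , -0.0029,  0.0014, -0.0004,  0.0012]), 'tau': array([  0.0001, -44.3311, -17.8588,  -0.0002,   0.0039,   0.    ]), 'tcp_pos': array([0.1872, 0.5956, 0.2304]), 'tool_rot': array([ 0.1518,  0.9884, -0.0009, -0.0003]), 'force': array([ 0.389 , -0.0119,  0.5401]), 'ft_torque': array([-0.0155, -0.0017, -0.0103]), 'finger_gap': 0.9970748298736299}
```

View pics/side0.png

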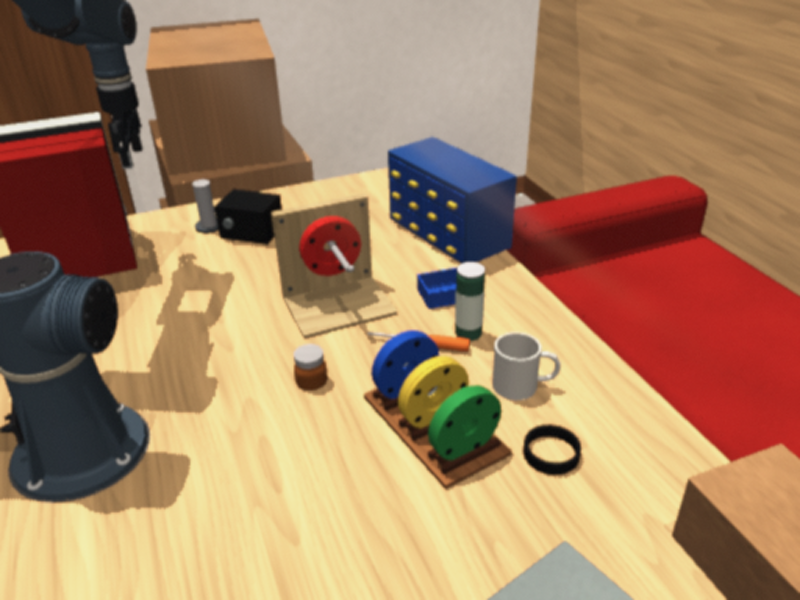

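View pics/top0.png

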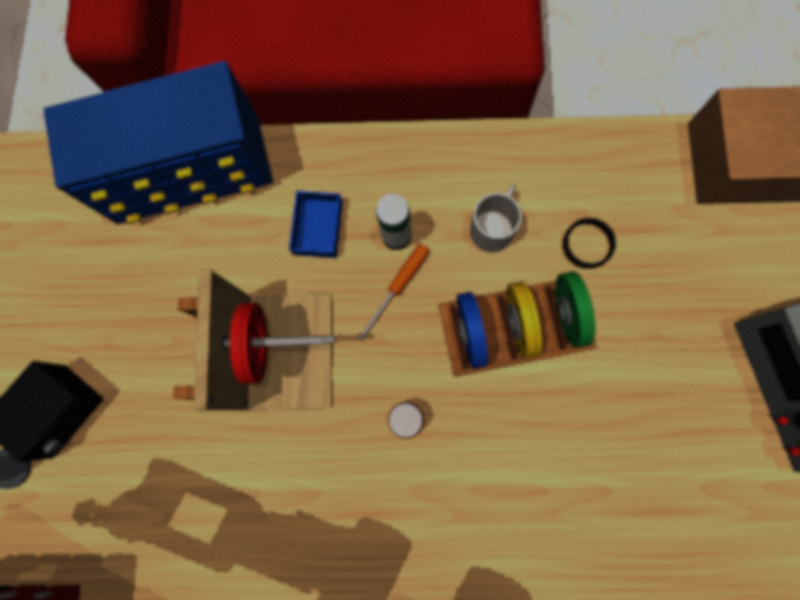

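Side view: board on the left (275–370, 200–295), red wheel (330,247), rack wheels blue (405,365), yellow (433,393), green (465,424). The top view shows hook tip (332,340), and blue, yellow, green along the rack at x 472, 525, 575. Next I enlarge crops.

```bash
python3 - <<'E'
import cv2,numpy as np
from station import manip
s=manip.snapshot("side")[:,:,::-1]; t=manip.snapshot("top")[:,:,::-1]
def crop(im,x,y,w,h,k,n):
    c=cv2.resize(im[y:y+h,x:x+w],None,fx=k,fy=k,interpolation=cv2.INTER_CUBIC)
    for i in range(0,w,10): cv2.putText(c,str(x+i) if i%20==0 else '|',(int(i*k),10),0,.35,(0,0,255),1)
    for i in range(0,h,10): cv2.putText(c,str(y+i) if i%20==0 else '-',(0,int(i*k)+4),0,.35,(0,0,255),1)
    cv2.imwrite(n,c)
crop(t,110,160,284,92,2.8,"pics/tc.png")
crop(s,170,120,160,195,3,"pics/sc.png")
E
```

```text
(no output)
```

View pics/tc.png

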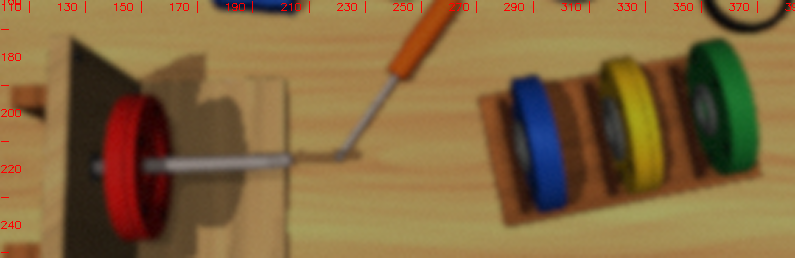

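View pics/sc.png

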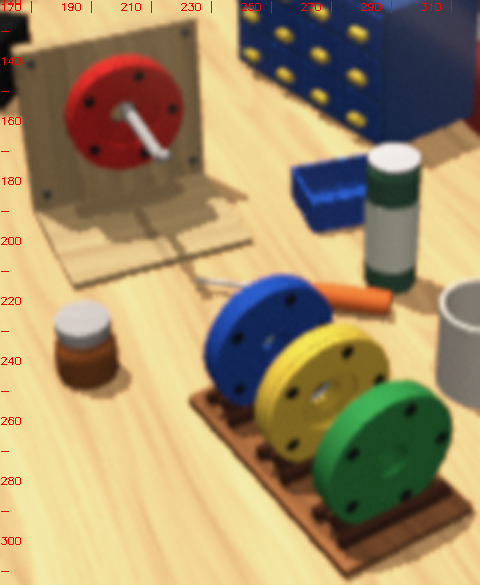

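```bash
cat >h.py <<'E'
import numpy as np
from station import manip
from scipy.optimize import least_squares
from scipy.spatial.transform import Rotation as R
def proj(n,P):
    c=manip.calibration(n);T=np.linalg.inv(np.array(c['cam_to_world']))
    p=np.atleast_2d(P)@T[:3,:3].T+T[:3,3]
    return np.c_[c['fx']*p[:,0]/p[:,2]+c['cx'],c['fy']*p[:,1]/p[:,2]+c['cy']]
def W(q,P):
    c,s=np.cos(q[2]),np.sin(q[2]);P=np.atleast_2d(P)
    return np.c_[q[0]+c*P[:,0]-s*P[:,1],q[1]+s*P[:,0]+c*P[:,1],P[:,2]]
def fit(q0,obs):
    f=lambda q:np.concatenate([(proj(n,W(q,np.array(P)/1e3))[0]-uv) for n,uv,P in obs])
    r=least_squares(f,q0,loss='soft_l1');return r.x,r.fun.reshape(-1,2)
E
python3 - <<'E'
from h import *
np.set_printoptions(precision=4,suppress=True)
q,r=fit([.5,-.2,0],[("top",(280.7,194.6),(65,125,24)),("top",(290.4,240.7),(-65,125,24)),("top",(382.1,222.9),(-65,-125,24)),
("side",(233.3,254.3),(-65,125,24)),("side",(285.3,309.5),(-65,-125,24)),("side",(327.3,289.3),(65,-125,24))])
print("rack",q,r.round(1).tolist())
for n,y in(("blue",85),("yellow",0),("green",-85)):print(n,W(q,[0,y/1e3,.0745]),proj("side",W(q,[0,(y-12)/1e3,.0745])),proj("top",W(q,[0,y/1e3,.0745])))
q,r=fit([.5,.3,0],[("side",(174,136),(-100,0,205)),("side",(235.7,126.7),(100,0,205)),("side",(182.3,189.3),(-100,0,10)),("side",(238.3,177.3),(100,0,10)),
("side",(224.3,172),(0,-165,149)),("top",(213.6,217.1),(0,-165,149)),("top",(135.7,173.6),(100,0,205)),("top",(133.1,261.1),(-100,0,205))])
print("board",q,r.round(1).tolist())
print("root",W(q,[0,0,.14]),"tip",W(q,[0,-.165,.149]))
for d in(26,36,45):print("red c side",proj("side",W(q,[0,-(d+12)/1e3,.131])),"top",proj("top",W(q,[[0,-(d+12)/1e3,.1935],[0,-(d-12)/1e3,.1935]])))
E
```

```text
rack [ 0.5514 -0.181   0.1773] [[0.9, -1.3], [1.1, 0.2], [2.3, -0.2], [-2.1, -5.1], [-1.2, -1.0], [0.3, -3.2]]
blue [[ 0.5364 -0.0973  0.0745]] [[261.3785 236.5506]] [[302.7729 211.3757]]
yellow [[ 0.5514 -0.181   0.0745]] [[279.718  254.6484]] [[335.6311 204.965 ]]
green [[ 0.5664 -0.2646  0.0745]] [[300.0685 274.7308]] [[368.4354 198.5648]]
board [0.5156 0.2845 0.0109] [[0.2, 2.2], [-0.1, -0.8], [-0.9, 1.9], [-0.1, 0.4], [-0.1, 0.5], [-0.7, -0.5], [0.6, -2.1], [-0.6, 0.6]]
root [[0.5156 0.2845 0.14  ]] tip [[0.5174 0.1195 0.149 ]]
red c side [[211.1504 158.0662]] top [[153.1748 215.7088]
 [142.5153 216.0006]]
red c side [[212.1408 159.517 ]] top [[157.6204 215.5871]
 [146.9551 215.879 ]]
red c side [[213.0412 160.8361]] top [[161.6236 215.4775]
 [150.9529 215.7696]]
```

The fits agree with both views to a few mm: rack at (0.551, -0.181), yaw 0.177, and board at (0.516, 0.285), yaw 0.011. Slot order is blue at +85, yellow at 0, green at -85. I'm moving to yellow now.

>>> send_rows([
  {"gripper":50,"travel":[0,0,-10],"rotation":[0,0,-6.9]},
  {"gripper":50,"travel":[0,0,-10],"rotation":[0,0,-6.9]},
  {"gripper":50,"travel":[0,0,-10],"rotation":[0,0,-6.9]},
  {"gripper":50,"travel":[0,0,-10],"rotation":[0,0,-7]},
  {"gripper":50,"travel":[-10,-37.7,0],"rotation":[0,0,0]},
  {"gripper":50,"travel":[-10,-37.7,0],"rotation":[0,0,0]},
  {"gripper":50,"travel":[-10,-37.7,0],"rotation":[0,0,0]},
  {"gripper":50,"travel":[-10,-37.7,0],"rotation":[0,0,0]},
  {"gripper":50,"travel":[-10,-37.7,0],"rotation":[0,0,0]},
  {"gripper":50,"travel":[-10,-37.7,0],"rotation":[0,0,0]},
  {"gripper":50,"travel":[-10,-37.7,0],"rotation":[0,0,0]},
  {"gripper":50,"travel":[-10,-37.7,0],"rotation":[0,0,0]},
], newtons=60)

```text
t: 1.2
tcp_pos: [0.3201, 0.3119, 0.2714]
tool_rot: [-0.09, 0.996, 0.0, 0.0]
force: [1.3, 0.1, 0.3]
finger_gap: 0.588
```

>>> send_rows([
  {"gripper":50,"travel":[-10,-37.7,0],"rotation":[0,0,0]},
  {"gripper":50,"travel":[-10,-37.7,0],"rotation":[0,0,0]},
  {"gripper":50,"travel":[-10,-37.7,0],"rotation":[0,0,0]},
  {"gripper":50,"travel":[-10,-37.7,0],"rotation":[0,0,0]},
  {"gripper":50,"travel":[-10,-37.7,0],"rotation":[0,0,0]},
  {"gripper":50,"travel":[-10,-37.7,0],"rotation":[0,0,0]},
  {"gripper":50,"travel":[-10,-37.7,0],"rotation":[0,0,0]},
  {"gripper":50,"travel":[-10,-37.7,0],"rotation":[0,0,0]},
  {"gripper":50,"travel":[-10,-37.7,0],"rotation":[0,0,0]},
  {"gripper":50,"travel":[-10,-37.7,0],"rotation":[0,0,0]},
  {"gripper":50,"travel":[0,0,0],"rotation":[0,0,0]},
  {"gripper":50,"travel":[0,0,0],"rotation":[0,0,0]},
])

```text
t: 2.2
tcp_pos: [0.4859, -0.0415, 0.271]
tool_rot: [-0.087, 0.996, 0.0, -0.0]
force: [-0.0, -0.1, -0.6]
finger_gap: 0.582
```

>>> send_rows([
  {"gripper":50,"travel":[-10,-37.2,0],"rotation":[0,0,0]},
  {"gripper":50,"travel":[-10,-37.2,0],"rotation":[0,0,0]},
  {"gripper":50,"travel":[-10,-37.2,0],"rotation":[0,0,0]},
  {"gripper":50,"travel":[-10,-37.2,0],"rotation":[0,0,0]},
  {"gripper":50,"travel":[0,0,30],"rotation":[0,0,0]},
  {"gripper":50,"travel":[0,0,30],"rotation":[0,0,0]},
  {"gripper":50,"travel":[0,0,30],"rotation":[0,0,0]},
  {"gripper":50,"travel":[0,0,30],"rotation":[0,0,0]},
  {"gripper":50,"travel":[0,0,21],"rotation":[0,0,0]},
  {"gripper":50,"travel":[0,0,21],"rotation":[0,0,0]},
  {"gripper":50,"travel":[0,0,0],"rotation":[0,0,0]},
])

```text
t: 3.12
tcp_pos: [0.5476, -0.1755, 0.1054]
tool_rot: [-0.09, 0.996, 0.003, -0.004]
force: [0.0, 0.4, 0.3]
finger_gap: 0.587
```

```bash
python3 - <<'E'
import cv2,numpy as np
from station import manip
s=manip.snapshot("side")[:,:,::-1]; t=manip.snapshot("top")[:,:,::-1]
a=cv2.resize(s[180:320,200:340],(560,560),interpolation=2);b=cv2.resize(t[150:290,270:330+0],(240,560),interpolation=2)
cv2.imwrite("pics/g1.png",np.hstack([a,b]));print(manip.sense()['tcp_pos'],manip.sense()['force'])
E
```

```text
[ 0.55046234 -0.17728457  0.10904215] [ 0.61181921 -0.01355875  0.81732422]
```

View pics/g1.png

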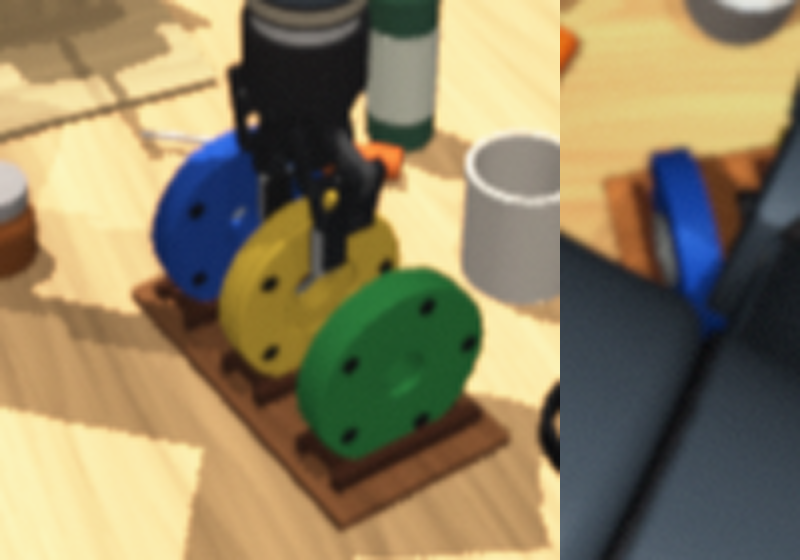

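Fingers straddle the yellow rim with its hub at crop (308,280), and they line up laterally. Closing, then a small lift.

>>> send_rows([
  {"gripper":20,"travel":[0,0,0],"rotation":[0,0,0]},
  {"gripper":20,"travel":[0,0,0],"rotation":[0,0,0]},
  {"gripper":20,"travel":[0,0,0],"rotation":[0,0,0]},
  {"gripper":20,"travel":[0,0,0],"rotation":[0,0,0]},
  {"gripper":20,"travel":[0,0,0],"rotation":[0,0,0]},
], newtons=60)

```text
t: 3.63
tcp_pos: [0.552, -0.179, 0.1112]
tool_rot: [-0.089, 0.996, -0.0, 0.001]
force: [-0.8, 2.2, 6.0]
finger_gap: 0.265
```

```bash
python3 -c "
from station import manip
s=manip.sense();print(s)"
```

```text
{'t': 3.6333, 'q': array([-5.06387108e-01,  6.28873028e-01,  1.65154900e+00,  1.08047611e-03,
        8.58300136e-01, -2.25621054e+00]), 'qd': array([ 1.35103511e-04,  1.34870675e-03, -2.54791387e-05,  2.75238290e-03,
       -1.85441141e-03, -1.94978043e-03]), 'tau': array([-1.03015043e+00, -3.98026156e+01, -1.17993709e+01, -4.32865564e-01,
       -4.16985685e-01,  1.05259346e-02]), 'tcp_pos': array([ 0.55201677, -0.17895557,  0.11124259]), 'tool_rot': array([-8.90427867e-02,  9.96026684e-01, -4.66764766e-04,  1.41760461e-03]), 'force': array([-0.75063573,  2.15829815,  5.98265135]), 'ft_torque': array([ 0.4567214 ,  0.04495846, -0.0061338 ]), 'finger_gap': 0.26501293943546733}
```

>>> send_rows([
  {"gripper":20,"travel":[0,0,-20],"rotation":[0,0,0]},
  {"gripper":20,"travel":[0,0,-35],"rotation":[0,0,0]},
  {"gripper":20,"travel":[0,0,-35],"rotation":[0,0,0]},
  {"gripper":20,"travel":[0,0,-35],"rotation":[0,0,4.8]},
  {"gripper":20,"travel":[0,0,-35],"rotation":[0,0,4.8]},
  {"gripper":20,"travel":[4.5,37.7,0],"rotation":[0,0,0]},
  {"gripper":20,"travel":[4.5,37.7,0],"rotation":[0,0,0]},
  {"gripper":20,"travel":[4.5,37.7,0],"rotation":[0,0,0]},
  {"gripper":20,"travel":[4.5,37.7,0],"rotation":[0,0,0]},
  {"gripper":20,"travel":[4.5,37.7,0],"rotation":[0,0,0]},
  {"gripper":20,"travel":[4.5,37.7,0],"rotation":[0,0,0]},
  {"gripper":20,"travel":[4.5,37.7,0],"rotation":[0,0,0]},
])

```text
t: 4.63
tcp_pos: [0.5158, 0.0861, 0.2696]
tool_rot: [-0.005, 1.0, -0.0, 0.0]
force: [0.8, 0.7, -2.6]
finger_gap: 0.268
```

>>> send_rows([
  {"gripper":20,"travel":[0,0,30],"rotation":[0,0,0]},
  {"gripper":20,"travel":[0,0,30],"rotation":[0,0,0]},
  {"gripper":20,"travel":[0,0,20],"rotation":[0,0,0]},
  {"gripper":20,"travel":[0,0,9],"rotation":[0,0,0]},
  {"gripper":20,"travel":[0,0,0],"rotation":[0,0,0]},
  {"gripper":20,"travel":[0,0,0],"rotation":[0,0,0]},
])

```text
t: 5.13
tcp_pos: [0.517, 0.0843, 0.1807]
tool_rot: [-0.005, 1.0, -0.0, 0.0]
force: [-0.5, 0.3, -1.9]
finger_gap: 0.273
```

```bash
python3 - <<'E'
import cv2,numpy as np
from station import manip
s=manip.snapshot("side")[:,:,::-1]; t=manip.snapshot("top")[:,:,::-1]
a=cv2.resize(s[100:240,180:280],(400,560),interpolation=2);b=cv2.resize(t[150:290,130:230],(400,560),interpolation=2)
cv2.imwrite("pics/i1.png",np.hstack([a,b]));s=manip.sense();print(s['tcp_pos'],s['tool_rot'],s['force'],s['finger_gap'])
E
```

```text
[0.51791847 0.08421632 0.18171342] [-5.27878257e-03  9.99984821e-01 -1.11507032e-04  1.57492462e-03] [ 0.11138145 -1.28424491 -1.87501929] 0.26762642101998746
```

View pics/i1.png

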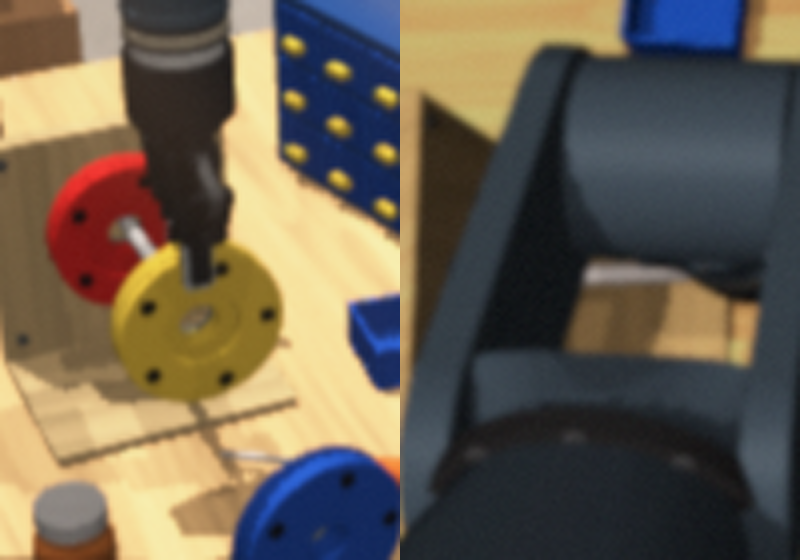

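```bash
python3 - <<'E'
from h import *
print(proj("side",[[.5179,.0722,.145],[.5179,.0642,.145],[.5179,.0822,.145],[.5229,.0722,.145],[.5179,.0722,.150]]), proj("side",[.5174,.1195,.149]))
# outline extents of the disc
a=np.linspace(0,6.283,200);o=np.zeros_like(a)
P=np.vstack([np.c_[.5179+.0625*np.cos(a),o+.0842+d,.145+.0625*np.sin(a)] for d in(-.012,.012)])
u=(proj("side",P)-[180,100])*4;print(u.min(0),u.max(0))
E
```

```text
[[229.80694783 181.64890992]
 [230.74339112 183.05242988]
 [228.64872762 179.91299575]
 [231.46851274 181.26273286]
 [229.71291204 180.16383969]] [[224.20076117 172.48137321]]
[104.55815451 232.46324817] [281.27389531 401.49815026]
```

The wheel's hub is at side pixel (229.5,179.5), within about 1 px of prediction, and the tip is at (224,172). The bore is aligned, so I thread it gently.

>>> send_rows([
  {"gripper":20,"travel":[0,8,0],"rotation":[0,0,0]},
  {"gripper":20,"travel":[0,8,0],"rotation":[0,0,0]},
  {"gripper":20,"travel":[0,8,0],"rotation":[0,0,0]},
  {"gripper":20,"travel":[0,8,0],"rotation":[0,0,0]},
  {"gripper":20,"travel":[0,0,0],"rotation":[0,0,0]},
])

```text
t: 5.65
tcp_pos: [0.5161, 0.1185, 0.1806]
tool_rot: [-0.006, 1.0, 0.0, 0.0]
force: [-0.3, 0.4, -1.9]
finger_gap: 0.271
```

>>> send_rows([
  {"gripper":20,"travel":[0,8,0],"rotation":[0,0,0]},
  {"gripper":20,"travel":[0,8,0],"rotation":[0,0,0]},
  {"gripper":20,"travel":[0,8,0],"rotation":[0,0,0]},
  {"gripper":20,"travel":[0,0,0],"rotation":[0,0,0]},
])

```text
t: 5.98
tcp_pos: [0.5159, 0.1422, 0.1803]
tool_rot: [-0.006, 1.0, 0.0, 0.0]
force: [0.4, -0.6, -1.4]
finger_gap: 0.268
```

>>> send_rows([
  {"gripper":20,"travel":[0,12,0],"rotation":[0,0,0]},
  {"gripper":20,"travel":[0,12,0],"rotation":[0,0,0]},
  {"gripper":20,"travel":[0,13,0],"rotation":[0,0,0]},
  {"gripper":20,"travel":[0,0,0],"rotation":[0,0,0]},
  {"gripper":20,"travel":[0,0,4],"rotation":[0,0,0]},
  {"gripper":20,"travel":[0,0,4],"rotation":[0,0,0]},
  {"gripper":20,"travel":[0,0,3],"rotation":[0,0,0]},
  {"gripper":20,"travel":[0,0,0],"rotation":[0,0,0]},
  {"gripper":20,"travel":[0,0,0],"rotation":[0,0,0]},
])

```text
t: 6.73
tcp_pos: [0.5155, 0.1771, 0.169]
tool_rot: [-0.005, 1.0, -0.0, -0.0]
force: [0.9, -0.4, -1.0]
finger_gap: 0.271
```

>>> send_rows([
  {"gripper":20,"travel":[0,0,1],"rotation":[0,0,0]},
  {"gripper":20,"travel":[0,0,1],"rotation":[0,0,0]},
  {"gripper":20,"travel":[0,0,1],"rotation":[0,0,0]},
  {"gripper":20,"travel":[0,0,0],"rotation":[0,0,0]},
])

```text
t: 7.07
tcp_pos: [0.5157, 0.1772, 0.1684]
tool_rot: [-0.006, 1.0, -0.0, 0.0]
force: [-3.5, -0.6, 11.4]
finger_gap: 0.267
```

Resting on the bar. I release, then rise straight up.

>>> send_rows([
  {"gripper":28,"travel":[0,0,0],"rotation":[0,0,0]},
  {"gripper":36,"travel":[0,0,0],"rotation":[0,0,0]},
  {"gripper":42,"travel":[0,0,0],"rotation":[0,0,0]},
  {"gripper":42,"travel":[0,0,0],"rotation":[0,0,0]},
  {"gripper":42,"travel":[0,0,-15],"rotation":[0,0,0]},
  {"gripper":42,"travel":[0,0,-35],"rotation":[0,0,0]},
  {"gripper":42,"travel":[0,0,-35],"rotation":[0,0,0]},
  {"gripper":42,"travel":[0,0,0],"rotation":[0,0,0]},
])

```text
t: 7.73
tcp_pos: [0.5199, 0.1783, 0.2575]
tool_rot: [-0.006, 1.0, 0.001, 0.007]
force: [1.1, -0.2, -0.1]
finger_gap: 0.49
```

```bash
python3 - <<'E'
import cv2,numpy as np
from station import manip
s=manip.snapshot("side")[:,:,::-1]
a=cv2.resize(s[100:240,170:290],(600,700)[:2],interpolation=2)
cv2.imwrite("pics/r1.png",cv2.resize(a,(510,595)));s=manip.sense();print(s['tcp_pos'],s['q'],s['force'],s['finger_gap'])
E
```

```text
[0.51833115 0.17796531 0.25483853] [ 1.26786783e-01  3.92167751e-01  1.60549648e+00 -1.77510766e-05
  1.13505387e+00 -1.45518791e+00] [ 0.6543506   0.87502494 -0.10736022] 0.4940046111230157
```

View pics/r1.png

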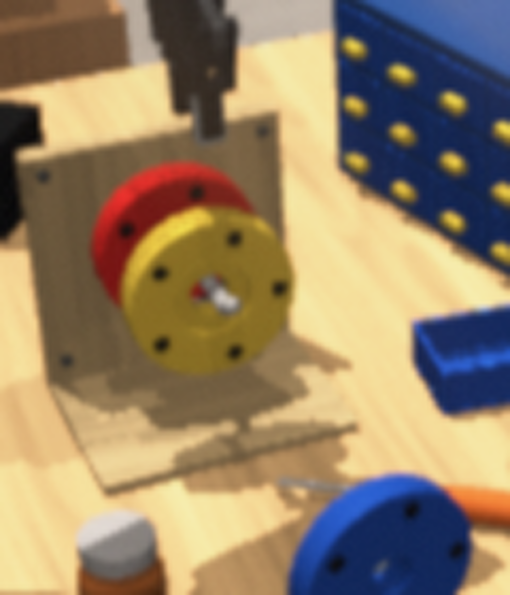

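Yellow hangs on the bar in front of red (face centre near (207,290)). I back off, turn the jaws across the bar and descend to push.

>>> send_rows([
  {"gripper":60,"travel":[0,-22,0],"rotation":[0,0,0]},
  {"gripper":60,"travel":[0,-22,0],"rotation":[0,0,0]},
  {"gripper":60,"travel":[0,0,0],"rotation":[0,0,6.92]},
  {"gripper":60,"travel":[0,0,0],"rotation":[0,0,6.92]},
  {"gripper":60,"travel":[0,0,0],"rotation":[0,0,6.92]},
  {"gripper":60,"travel":[0,0,0],"rotation":[0,0,6.92]},
  {"gripper":60,"travel":[0,0,0],"rotation":[0,0,6.92]},
  {"gripper":60,"travel":[0,0,0],"rotation":[0,0,6.92]},
  {"gripper":60,"travel":[0,0,0],"rotation":[0,0,6.92]},
  {"gripper":60,"travel":[0,0,0],"rotation":[0,0,6.92]},
  {"gripper":60,"travel":[0,0,0],"rotation":[0,0,6.92]},
  {"gripper":60,"travel":[0,0,0],"rotation":[0,0,6.92]},
])

```text
t: 8.78
tcp_pos: [0.5152, 0.1335, 0.2497]
tool_rot: [0.566, 0.825, -0.001, -0.001]
force: [0.3, 1.7, 0.6]
finger_gap: 0.704
```

>>> send_rows([
  {"gripper":60,"travel":[0,0,0],"rotation":[0,0,6.92]},
  {"gripper":60,"travel":[0,0,0],"rotation":[0,0,6.92]},
  {"gripper":60,"travel":[0,0,0],"rotation":[0,0,6.92]},
  {"gripper":60,"travel":[0,0,0],"rotation":[0,0,0]},
  {"gripper":60,"travel":[0,0,0],"rotation":[0,0,0]},
])

```text
t: 9.2
tcp_pos: [0.5154, 0.1335, 0.2501]
tool_rot: [0.702, 0.712, -0.001, -0.001]
force: [0.4, -0.0, 0.8]
finger_gap: 0.701
```

>>> send_rows([
  {"gripper":60,"travel":[0,0,30],"rotation":[0,0,0]},
  {"gripper":60,"travel":[0,0,30],"rotation":[0,0,0]},
  {"gripper":60,"travel":[0,0,30],"rotation":[0,0,0]},
  {"gripper":60,"travel":[0,0,20],"rotation":[0,0,0]},
  {"gripper":60,"travel":[0,0,12],"rotation":[0,0,0]},
  {"gripper":60,"travel":[0,0,0],"rotation":[0,0,0]},
  {"gripper":60,"travel":[5,0,0],"rotation":[0,0,0]},
  {"gripper":60,"travel":[5,0,0],"rotation":[0,0,0]},
  {"gripper":60,"travel":[5,0,0],"rotation":[0,0,0]},
  {"gripper":60,"travel":[5,0,0],"rotation":[0,0,0]},
  {"gripper":60,"travel":[5,0,0],"rotation":[0,0,0]},
])

```text
t: 10.12
tcp_pos: [0.5163, 0.1592, 0.1303]
tool_rot: [0.703, 0.712, 0.001, 0.001]
force: [-0.1, -1.8, 0.2]
finger_gap: 0.703
```

>>> send_rows([
  {"gripper":60,"travel":[4,0,0],"rotation":[0,0,0]},
  {"gripper":60,"travel":[4,0,0],"rotation":[0,0,0]},
  {"gripper":60,"travel":[4,0,0],"rotation":[0,0,0]},
  {"gripper":60,"travel":[4,0,0],"rotation":[0,0,0]},
  {"gripper":60,"travel":[4,0,0],"rotation":[0,0,0]},
])

```text
t: 10.53
tcp_pos: [0.5156, 0.1789, 0.1294]
tool_rot: [0.703, 0.711, 0.0, 0.0]
force: [-0.2, -1.6, 0.4]
finger_gap: 0.702
```

>>> send_rows([
  {"gripper":60,"travel":[4,0,0],"rotation":[0,0,0]},
  {"gripper":60,"travel":[4,0,0],"rotation":[0,0,0]},
  {"gripper":60,"travel":[4,0,0],"rotation":[0,0,0]},
  {"gripper":60,"travel":[4,0,0],"rotation":[0,0,0]},
  {"gripper":60,"travel":[4,0,0],"rotation":[0,0,0]},
  {"gripper":60,"travel":[4,0,0],"rotation":[0,0,0]},
  {"gripper":60,"travel":[3,0,0],"rotation":[0,0,0]},
])

```text
t: 11.12
tcp_pos: [0.5151, 0.2059, 0.1292]
tool_rot: [0.703, 0.711, -0.0, -0.0]
force: [-0.6, -2.0, -0.2]
finger_gap: 0.701
```

>>> send_rows([
  {"gripper":60,"travel":[3,0,0],"rotation":[0,0,0]},
  {"gripper":60,"travel":[3,0,0],"rotation":[0,0,0]},
  {"gripper":60,"travel":[2,0,0],"rotation":[0,0,0]},
  {"gripper":60,"travel":[0,0,0],"rotation":[0,0,0]},
])

```text
t: 11.45
tcp_pos: [0.515, 0.2141, 0.1292]
tool_rot: [0.703, 0.711, 0.0, -0.0]
force: [0.3, -0.4, -1.1]
finger_gap: 0.704
```

>>> send_rows([
  {"gripper":60,"travel":[2,0,0],"rotation":[0,0,0]},
  {"gripper":60,"travel":[2,0,0],"rotation":[0,0,0]},
  {"gripper":60,"travel":[0,0,0],"rotation":[0,0,0]},
])

```text
t: 11.7
tcp_pos: [0.515, 0.2179, 0.1293]
tool_rot: [0.703, 0.711, 0.0, -0.0]
force: [0.7, -0.9, -0.6]
finger_gap: 0.703
```

>>> send_rows([
  {"gripper":60,"travel":[1,0,0],"rotation":[0,0,0]},
  {"gripper":60,"travel":[1,0,0],"rotation":[0,0,0]},
  {"gripper":60,"travel":[0,0,0],"rotation":[0,0,0]},
])

```text
t: 11.95
tcp_pos: [0.5151, 0.2197, 0.1293]
tool_rot: [0.703, 0.711, 0.0, -0.0]
force: [0.9, -0.9, -1.1]
finger_gap: 0.702
```

>>> send_rows([
  {"gripper":60,"travel":[1,0,0],"rotation":[0,0,0]},
  {"gripper":60,"travel":[1,0,0],"rotation":[0,0,0]},
  {"gripper":60,"travel":[0,0,0],"rotation":[0,0,0]},
])

```text
t: 12.2
tcp_pos: [0.5151, 0.2216, 0.1293]
tool_rot: [0.703, 0.711, -0.0, 0.0]
force: [0.4, -1.9, -0.3]
finger_gap: 0.7
```

>>> send_rows([
  {"gripper":60,"travel":[1,0,0],"rotation":[0,0,0]},
  {"gripper":60,"travel":[1,0,0],"rotation":[0,0,0]},
  {"gripper":60,"travel":[0,0,0],"rotation":[0,0,0]},
])

```text
t: 12.45
tcp_pos: [0.5151, 0.2216, 0.1294]
tool_rot: [0.703, 0.712, -0.001, 0.001]
force: [0.2, -9.2, 1.0]
finger_gap: 0.702
```

>>> send_rows([
  {"gripper":60,"travel":[1,0,0],"rotation":[0,0,0]},
  {"gripper":60,"travel":[0,0,0],"rotation":[0,0,0]},
  {"gripper":60,"travel":[0,0,0],"rotation":[0,0,0]},
])

```text
t: 12.7
tcp_pos: [0.5152, 0.2217, 0.1294]
tool_rot: [0.702, 0.712, -0.002, 0.002]
force: [0.8, -12.0, 1.5]
finger_gap: 0.703
```

>>> send_rows([
  {"gripper":60,"travel":[-10,0,0],"rotation":[0,0,0]},
  {"gripper":60,"travel":[-30,0,0],"rotation":[0,0,0]},
  {"gripper":60,"travel":[-30,0,0],"rotation":[0,0,0]},
  {"gripper":60,"travel":[0,0,-40],"rotation":[0,0,0]},
  {"gripper":60,"travel":[0,0,-40],"rotation":[0,0,0]},
  {"gripper":60,"travel":[0,0,-40],"rotation":[0,0,0]},
  {"gripper":50,"travel":[0,0,-20],"rotation":[0,0,0]},
  {"gripper":50,"travel":[0,0,0],"rotation":[0,0,0]},
])

```text
t: 13.37
tcp_pos: [0.5193, 0.1553, 0.275]
tool_rot: [0.703, 0.711, 0.005, 0.004]
force: [0.8, -0.4, 0.2]
finger_gap: 0.585
```

```bash
python3 - <<'E'
import cv2,numpy as np
from station import manip
s=manip.snapshot("side")[:,:,::-1]; t=manip.snapshot("top")[:,:,::-1]
a=cv2.resize(s[100:300,170:330],(480,600),interpolation=2);b=cv2.resize(t[150:350,120:226],(318,600),interpolation=2)
cv2.imwrite("pics/h1.png",np.hstack([a,b]));s=manip.sense();print(s['tcp_pos'],s['tool_rot'],s['force'],s['finger_gap'])
E
```

```text
[0.51594894 0.15490906 0.27001891] [7.02916727e-01 7.11271190e-01 1.12695545e-03 3.14104900e-04] [-0.81704246 -0.72050833 -0.80630251] 0.5835623214818839
```

View pics/h1.png

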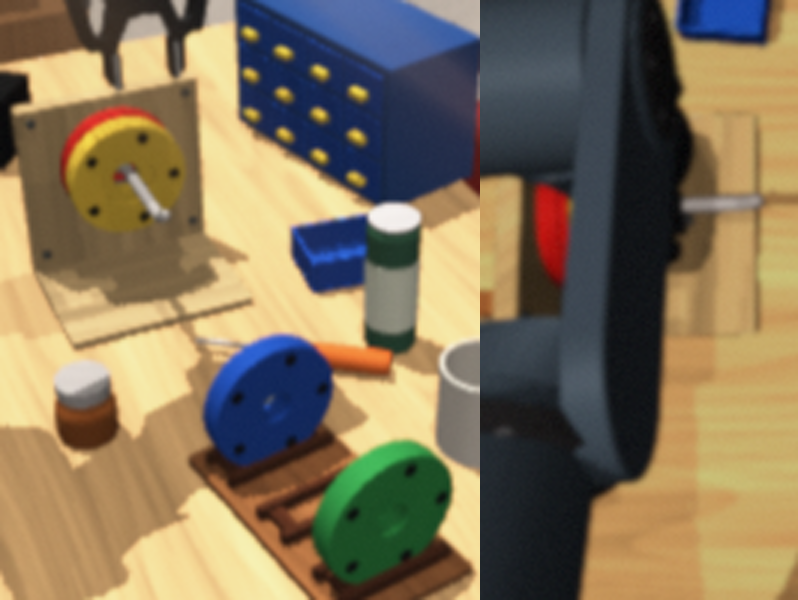

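Red and yellow are together on the bar (face centre (125,172)), and blue stands at (268,400). I fetch blue with the half-turned grasp.

>>> send_rows([
  {"gripper":50,"travel":[0,0,0],"rotation":[0,0,6.71]},
  {"gripper":50,"travel":[0,0,0],"rotation":[0,0,6.71]},
  {"gripper":50,"travel":[0,0,0],"rotation":[0,0,6.71]},
  {"gripper":50,"travel":[0,0,0],"rotation":[0,0,6.71]},
  {"gripper":50,"travel":[0,0,0],"rotation":[0,0,6.71]},
  {"gripper":50,"travel":[0,0,0],"rotation":[0,0,6.71]},
  {"gripper":50,"travel":[0,0,0],"rotation":[0,0,6.71]},
  {"gripper":50,"travel":[0,0,0],"rotation":[0,0,6.71]},
  {"gripper":50,"travel":[0,0,0],"rotation":[0,0,6.71]},
  {"gripper":50,"travel":[0,0,0],"rotation":[0,0,6.71]},
  {"gripper":50,"travel":[0,0,0],"rotation":[0,0,6.71]},
  {"gripper":50,"travel":[0,0,0],"rotation":[0,0,6.71]},
])

```text
t: 14.47
tcp_pos: [0.5143, 0.1547, 0.2667]
tool_rot: [0.996, 0.086, -0.003, -0.0]
force: [0.5, 0.7, -0.2]
finger_gap: 0.585
```

>>> send_rows([
  {"gripper":50,"travel":[-3.3,35.8,0],"rotation":[0,0,0]},
  {"gripper":50,"travel":[-3.3,35.8,0],"rotation":[0,0,0]},
  {"gripper":50,"travel":[-3.3,35.8,0],"rotation":[0,0,0]},
  {"gripper":50,"travel":[-3.3,35.8,0],"rotation":[0,0,0]},
  {"gripper":50,"travel":[-3.3,35.8,0],"rotation":[0,0,0]},
  {"gripper":50,"travel":[-3.3,35.8,0],"rotation":[0,0,0]},
  {"gripper":50,"travel":[-3.3,35.8,0],"rotation":[0,0,0]},
  {"gripper":50,"travel":[0,0,0],"rotation":[0,0,0]},
  {"gripper":50,"travel":[0,0,0],"rotation":[0,0,0]},
])

```text
t: 15.22
tcp_pos: [0.5363, -0.0974, 0.2669]
tool_rot: [0.996, 0.087, -0.002, -0.001]
force: [-0.7, 0.7, 0.6]
finger_gap: 0.586
```

>>> send_rows([
  {"gripper":50,"travel":[0,0,35],"rotation":[0,0,0]},
  {"gripper":50,"travel":[0,0,35],"rotation":[0,0,0]},
  {"gripper":50,"travel":[0,0,35],"rotation":[0,0,0]},
  {"gripper":50,"travel":[0,0,30],"rotation":[0,0,0]},
  {"gripper":50,"travel":[0,0,22],"rotation":[0,0,0]},
  {"gripper":50,"travel":[0,0,0],"rotation":[0,0,0]},
  {"gripper":20,"travel":[0,0,0],"rotation":[0,0,0]},
  {"gripper":20,"travel":[0,0,0],"rotation":[0,0,0]},
  {"gripper":20,"travel":[0,0,0],"rotation":[0,0,0]},
  {"gripper":20,"travel":[0,0,0],"rotation":[0,0,0]},
  {"gripper":20,"travel":[0,0,0],"rotation":[0,0,0]},
  {"gripper":20,"travel":[0,0,0],"rotation":[0,0,0]},
], newtons=60)

```text
t: 16.22
tcp_pos: [0.5377, -0.0963, 0.1132]
tool_rot: [0.996, 0.088, 0.001, 0.0]
force: [-0.1, 0.8, 1.8]
finger_gap: 0.268
```

>>> send_rows([
  {"gripper":20,"travel":[0,0,-20],"rotation":[0,0,0]},
  {"gripper":20,"travel":[0,0,-35],"rotation":[0,0,0]},
  {"gripper":20,"travel":[0,0,-35],"rotation":[0,0,0]},
  {"gripper":20,"travel":[0,0,-35],"rotation":[0,0,4.7]},
  {"gripper":20,"travel":[0,0,-32],"rotation":[0,0,4.7]},
  {"gripper":20,"travel":[-3.7,-36.2,0],"rotation":[0,0,0]},
  {"gripper":20,"travel":[-3.7,-36.2,0],"rotation":[0,0,0]},
  {"gripper":20,"travel":[-3.7,-36.2,0],"rotation":[0,0,0]},
  {"gripper":20,"travel":[-3.7,-36.2,0],"rotation":[0,0,0]},
  {"gripper":20,"travel":[-3.7,-36.2,0],"rotation":[0,0,0]},
  {"gripper":20,"travel":[0,0,0],"rotation":[0,0,0]},
  {"gripper":20,"travel":[0,0,0],"rotation":[0,0,0]},
])

```text
t: 17.22
tcp_pos: [0.5155, 0.0863, 0.2696]
tool_rot: [1.0, 0.009, 0.0, 0.0]
force: [0.8, -0.4, -1.4]
finger_gap: 0.267
```

>>> send_rows([
  {"gripper":20,"travel":[1.5,0,30],"rotation":[0,0,0]},
  {"gripper":20,"travel":[0,0,30],"rotation":[0,0,0]},
  {"gripper":20,"travel":[0,0,20],"rotation":[0,0,0]},
  {"gripper":20,"travel":[0,0,7],"rotation":[0,0,0]},
  {"gripper":20,"travel":[0,0,0],"rotation":[0,0,0]},
  {"gripper":20,"travel":[0,0,0],"rotation":[0,0,0]},
])

```text
t: 17.72
tcp_pos: [0.5187, 0.0836, 0.1828]
tool_rot: [1.0, 0.006, 0.0, 0.0]
force: [-0.3, 0.4, -1.8]
finger_gap: 0.268
```

```bash
python3 - <<'E'
import cv2,numpy as np
from station import manip
s=manip.snapshot("side")[:,:,::-1]
cv2.imwrite("pics/i2.png",cv2.resize(s[100:240,180:280],(400,560),interpolation=2));s=manip.sense();print(s['tcp_pos'],s['force'])
E
```

```text
[0.51923077 0.08381096 0.18345054] [ 0.23817609 -0.37548611 -2.40207501]
```

View pics/i2.png

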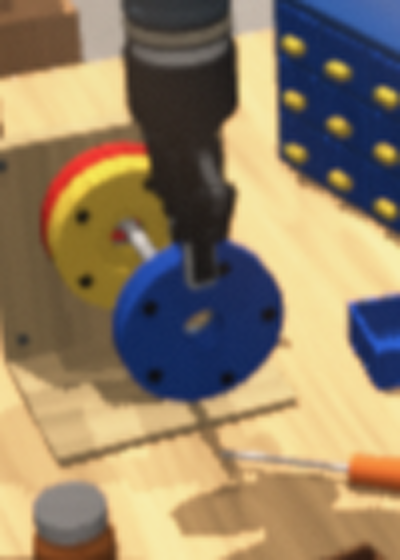

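Blue's hub at (198,320) sits just where yellow's did. Threading.

>>> send_rows([
  {"gripper":20,"travel":[-2,-8,0],"rotation":[0,0,0]},
  {"gripper":20,"travel":[0,-8,0],"rotation":[0,0,0]},
  {"gripper":20,"travel":[0,-8,0],"rotation":[0,0,0]},
  {"gripper":20,"travel":[0,-8,0],"rotation":[0,0,0]},
  {"gripper":20,"travel":[0,0,0],"rotation":[0,0,0]},
])

```text
t: 18.18
tcp_pos: [0.5154, 0.1185, 0.1828]
tool_rot: [1.0, 0.008, 0.0, -0.0]
force: [-0.3, 0.6, -2.2]
finger_gap: 0.268
```

>>> send_rows([
  {"gripper":20,"travel":[0,-8,0],"rotation":[0,0,0]},
  {"gripper":20,"travel":[0,-8,0],"rotation":[0,0,0]},
  {"gripper":20,"travel":[0,-8,0],"rotation":[0,0,0]},
  {"gripper":20,"travel":[0,0,0],"rotation":[0,0,0]},
])

```text
t: 18.52
tcp_pos: [0.515, 0.1422, 0.1823]
tool_rot: [1.0, 0.007, 0.0, -0.0]
force: [-0.3, 0.1, -2.2]
finger_gap: 0.27
```

>>> send_rows([
  {"gripper":20,"travel":[0,-10,0],"rotation":[0,0,0]},
  {"gripper":20,"travel":[0,-10,0],"rotation":[0,0,0]},
  {"gripper":20,"travel":[0,-10,0],"rotation":[0,0,0]},
  {"gripper":20,"travel":[0,0,0],"rotation":[0,0,0]},
  {"gripper":20,"travel":[0,0,4],"rotation":[0,0,0]},
  {"gripper":20,"travel":[0,0,4],"rotation":[0,0,0]},
  {"gripper":20,"travel":[0,0,3],"rotation":[0,0,0]},
  {"gripper":20,"travel":[0,0,0],"rotation":[0,0,0]},
  {"gripper":20,"travel":[0,0,0],"rotation":[0,0,0]},
])

```text
t: 19.27
tcp_pos: [0.5146, 0.1702, 0.171]
tool_rot: [1.0, 0.006, -0.0, 0.0]
force: [0.5, 0.6, -1.2]
finger_gap: 0.266
```

>>> send_rows([
  {"gripper":20,"travel":[0,0,1],"rotation":[0,0,0]},
  {"gripper":20,"travel":[0,0,1],"rotation":[0,0,0]},
  {"gripper":20,"travel":[0,0,1],"rotation":[0,0,0]},
  {"gripper":20,"travel":[0,0,0],"rotation":[0,0,0]},
])

```text
t: 19.6
tcp_pos: [0.5149, 0.1702, 0.1705]
tool_rot: [1.0, 0.007, 0.0, 0.0]
force: [-4.3, -0.7, 13.1]
finger_gap: 0.264
```

Resting on the bar. Release, rise, back off, turn.

>>> send_rows([
  {"gripper":28,"travel":[0,0,0],"rotation":[0,0,0]},
  {"gripper":36,"travel":[0,0,0],"rotation":[0,0,0]},
  {"gripper":42,"travel":[0,0,0],"rotation":[0,0,0]},
  {"gripper":42,"travel":[0,0,0],"rotation":[0,0,0]},
  {"gripper":42,"travel":[0,0,-15],"rotation":[0,0,0]},
  {"gripper":42,"travel":[0,0,-35],"rotation":[0,0,0]},
  {"gripper":42,"travel":[0,0,-35],"rotation":[0,0,0]},
  {"gripper":42,"travel":[0,22,0],"rotation":[0,0,0]},
  {"gripper":50,"travel":[0,22,0],"rotation":[0,0,0]},
  {"gripper":50,"travel":[0,0,0],"rotation":[0,0,-6.92]},
  {"gripper":50,"travel":[0,0,0],"rotation":[0,0,-6.92]},
  {"gripper":50,"travel":[0,0,0],"rotation":[0,0,-6.92]},
])

```text
t: 20.6
tcp_pos: [0.5153, 0.126, 0.2531]
tool_rot: [0.982, 0.189, -0.0, -0.0]
force: [-0.6, -0.0, -0.1]
finger_gap: 0.589
```

>>> send_rows([
  {"gripper":50,"travel":[0,0,0],"rotation":[0,0,-6.92]},
  {"gripper":50,"travel":[0,0,0],"rotation":[0,0,-6.92]},
  {"gripper":50,"travel":[0,0,0],"rotation":[0,0,-6.92]},
  {"gripper":50,"travel":[0,0,0],"rotation":[0,0,-6.92]},
  {"gripper":50,"travel":[0,0,0],"rotation":[0,0,-6.92]},
  {"gripper":50,"travel":[0,0,0],"rotation":[0,0,-6.92]},
  {"gripper":50,"travel":[0,0,0],"rotation":[0,0,-6.92]},
  {"gripper":50,"travel":[0,0,0],"rotation":[0,0,-6.92]},
  {"gripper":50,"travel":[0,0,0],"rotation":[0,0,-6.92]},
  {"gripper":50,"travel":[0,0,0],"rotation":[0,0,-6.92]},
  {"gripper":50,"travel":[0,0,0],"rotation":[0,0,0]},
  {"gripper":50,"travel":[0,0,0],"rotation":[0,0,0]},
])

```text
t: 21.6
tcp_pos: [0.5153, 0.1266, 0.253]
tool_rot: [0.704, 0.71, -0.0, -0.0]
force: [-0.2, -0.4, 0.8]
finger_gap: 0.585
```

>>> send_rows([
  {"gripper":50,"travel":[0,0,30],"rotation":[0,0,0]},
  {"gripper":50,"travel":[0,0,30],"rotation":[0,0,0]},
  {"gripper":50,"travel":[0,0,30],"rotation":[0,0,0]},
  {"gripper":50,"travel":[0,0,22],"rotation":[0,0,0]},
  {"gripper":50,"travel":[0,0,12],"rotation":[0,0,0]},
  {"gripper":50,"travel":[0,0,0],"rotation":[0,0,0]},
  {"gripper":50,"travel":[6,0,0],"rotation":[0,0,0]},
  {"gripper":50,"travel":[6,0,0],"rotation":[0,0,0]},
  {"gripper":50,"travel":[5,0,0],"rotation":[0,0,0]},
  {"gripper":50,"travel":[5,0,0],"rotation":[0,0,0]},
  {"gripper":50,"travel":[5,0,0],"rotation":[0,0,0]},
])

```text
t: 22.52
tcp_pos: [0.5158, 0.1541, 0.1304]
tool_rot: [0.703, 0.712, 0.001, 0.001]
force: [0.8, -1.4, 1.6]
finger_gap: 0.583
```

>>> send_rows([
  {"gripper":50,"travel":[4,0,0],"rotation":[0,0,0]},
  {"gripper":50,"travel":[4,0,0],"rotation":[0,0,0]},
  {"gripper":50,"travel":[4,0,0],"rotation":[0,0,0]},
  {"gripper":50,"travel":[4,0,0],"rotation":[0,0,0]},
  {"gripper":50,"travel":[4,0,0],"rotation":[0,0,0]},
  {"gripper":50,"travel":[4,0,0],"rotation":[0,0,0]},
  {"gripper":50,"travel":[4,0,0],"rotation":[0,0,0]},
  {"gripper":50,"travel":[4,0,0],"rotation":[0,0,0]},
  {"gripper":50,"travel":[4,0,0],"rotation":[0,0,0]},
  {"gripper":50,"travel":[3,0,0],"rotation":[0,0,0]},
  {"gripper":50,"travel":[0,0,0],"rotation":[0,0,0]},
])

```text
t: 23.43
tcp_pos: [0.5143, 0.1933, 0.1292]
tool_rot: [0.702, 0.712, 0.0, -0.0]
force: [-0.3, -1.0, -1.1]
finger_gap: 0.586
```

>>> send_rows([
  {"gripper":50,"travel":[2,0,0],"rotation":[0,0,0]},
  {"gripper":50,"travel":[1,0,0],"rotation":[0,0,0]},
  {"gripper":50,"travel":[0,0,0],"rotation":[0,0,0]},
])

```text
t: 23.68
tcp_pos: [0.5143, 0.1957, 0.1291]
tool_rot: [0.703, 0.712, -0.0, -0.0]
force: [-0.1, -0.7, 0.3]
finger_gap: 0.583
```

>>> send_rows([
  {"gripper":50,"travel":[1,0,0],"rotation":[0,0,0]},
  {"gripper":50,"travel":[1,0,0],"rotation":[0,0,0]},
  {"gripper":50,"travel":[0,0,0],"rotation":[0,0,0]},
])

```text
t: 23.93
tcp_pos: [0.5143, 0.1973, 0.1292]
tool_rot: [0.703, 0.712, -0.0, 0.0]
force: [-0.1, -2.9, -1.2]
finger_gap: 0.585
```

>>> send_rows([
  {"gripper":50,"travel":[1,0,0],"rotation":[0,0,0]},
  {"gripper":50,"travel":[1,0,0],"rotation":[0,0,0]},
  {"gripper":50,"travel":[0,0,0],"rotation":[0,0,0]},
])

```text
t: 24.18
tcp_pos: [0.5144, 0.1972, 0.1293]
tool_rot: [0.702, 0.712, -0.002, 0.001]
force: [0.2, -9.1, 0.2]
finger_gap: 0.584
```

>>> send_rows([
  {"gripper":50,"travel":[1,0,0],"rotation":[0,0,0]},
  {"gripper":50,"travel":[1,0,0],"rotation":[0,0,0]},
  {"gripper":50,"travel":[1,0,0],"rotation":[0,0,0]},
  {"gripper":50,"travel":[0,0,0],"rotation":[0,0,0]},
  {"gripper":50,"travel":[0,0,0],"rotation":[0,0,0]},
])

```text
t: 24.6
tcp_pos: [0.5144, 0.1972, 0.1293]
tool_rot: [0.702, 0.712, -0.004, 0.003]
force: [0.8, -21.1, 3.4]
finger_gap: 0.582
```

>>> send_rows([
  {"gripper":50,"travel":[-10,0,0],"rotation":[0,0,0]},
  {"gripper":50,"travel":[-35,0,0],"rotation":[0,0,0]},
  {"gripper":50,"travel":[-35,0,0],"rotation":[0,0,0]},
  {"gripper":50,"travel":[0,0,-40],"rotation":[0,0,0]},
  {"gripper":50,"travel":[0,0,-40],"rotation":[0,0,0]},
  {"gripper":50,"travel":[0,0,-40],"rotation":[0,0,0]},
  {"gripper":50,"travel":[-41,0,0],"rotation":[0,0,0]},
  {"gripper":50,"travel":[-41,0,0],"rotation":[0,0,0]},
  {"gripper":50,"travel":[-41,0,0],"rotation":[0,0,0]},
  {"gripper":50,"travel":[-41,0,0],"rotation":[0,0,0]},
  {"gripper":50,"travel":[0,0,-20],"rotation":[0,0,0]},
  {"gripper":50,"travel":[0,0,0],"rotation":[0,0,0]},
])

```text
t: 25.6
tcp_pos: [0.5196, -0.0439, 0.2719]
tool_rot: [0.704, 0.71, 0.002, 0.002]
force: [0.9, 0.7, -0.4]
finger_gap: 0.584
```

```bash
python3 - <<'E'
import cv2,numpy as np
from station import manip
s=manip.snapshot("side")[:,:,::-1]; t=manip.snapshot("top")[:,:,::-1]
a=cv2.resize(s[110:230,170:260],(450,600),interpolation=2);b=cv2.resize(t[160:280,120:190],(350,600),interpolation=2)
cv2.imwrite("pics/e1.png",np.hstack([a,b]));s=manip.sense();print(s['tcp_pos'],s['force'],s['t'])
from h import *
q=[.5156,.287,.0118]
for d in(78,54,30,6):print(d,(proj("top",W(q,[0,-d/1e3,.1935]))-[120,160])*5+[450,0])
E
```

```text
[ 0.51781311 -0.04121063  0.26972585] [0.70908364 0.37681978 0.54272398] 25.7
78 [[699.2430616  275.99746343]]
54 [[645.8354893  277.50922468]]
30 [[592.49795881 279.01900331]]
6 [[539.23033243 280.52680324]]
```

View pics/e1.png

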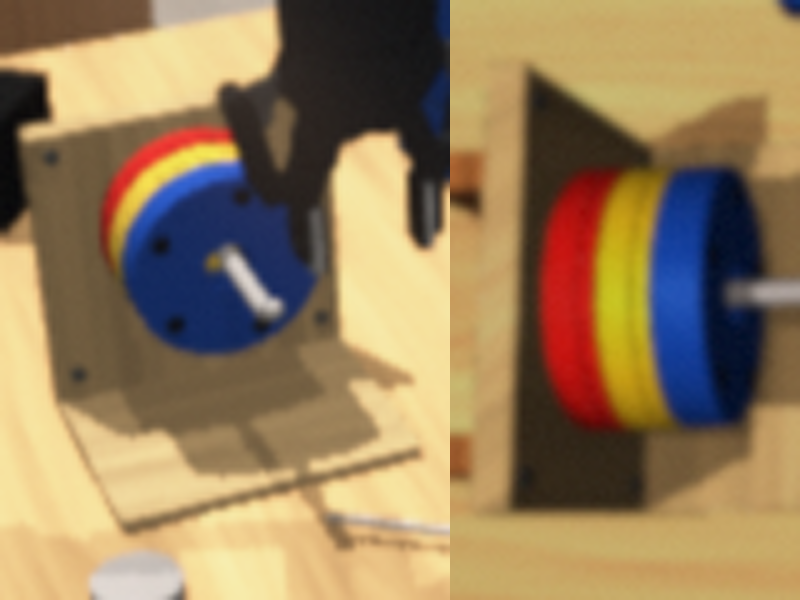

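```bash
python3 - <<'E'
from h import *
import cv2
im=manip.snapshot("top").astype(int)
for r in(208,214,218): print(r,[(120+i,tuple(p)) for i,p in enumerate(im[r,135:180].tolist(),15)])
a=np.linspace(0,6.283,721)
q=[.5156,.286,.0118]
for d in(78,54,30,6):
    u=proj("top",W(q,np.c_[.0625*np.cos(a),0*a-d/1e3,.131+.0625*np.sin(a)]))
    up=u[np.sin(a)>0.3]; print(d,[round(float(up[np.argmin(abs(up[:,1]-r)),0]),1) for r in(208,214,218)])
print(proj("top",W(q,[[.1,0,.205],[-.1,0,.205]])))
E
```

```text
208 [(135, (63, 50, 31)), (136, (56, 44, 27)), (137, (62, 40, 26)), (138, (96, 41, 26)), (139, (145, 31, 20)), (140, (184, 25, 20)), (141, (197, 23, 18)), (142, (198, 21, 17)), (143, (196, 21, 18)), (144, (191, 20, 17)), (145, (178, 17, 14)), (146, (178, 17, 14)), (147, (186, 23, 15)), (148, (185, 47, 14)), (149, (179, 93, 17)), (150, (183, 138, 19)), (151, (193, 165, 21)), (152, (199, 172, 24)), (153, (199, 172, 22)), (154, (198, 169, 23)), (155, (193, 163, 23)), (156, (183, 154, 19)), (157, (186, 159, 23)), (158, (186, 159, 29)), (159, (162, 140, 59)), (160, (111, 103, 108)), (161, (58, 76, 146)), (162, (26, 63, 155)), (163, (21, 64, 157)), (164, (20, 62, 157)), (165, (22, 63, 156)), (166, (19, 62, 157)), (167, (19, 62, 155)), (168, (21, 63, 154)), (169, (17, 55, 141)), (170, (13, 44, 113)), (171, (7, 26, 70)), (172, (6, 15, 43)), (173, (7, 16, 40)), (174, (6, 18, 43)), (175, (6, 18, 43)), (176, (6, 17, 43)), (177, (4, 16, 43)), (178, (5, 17, 43)), (179, (1, 14, 40))]
214 [(135, (60, 47, 29)), (136, (60, 43, 28)), (137, (86, 41, 28)), (138, (136, 35, 24)), (139, (177, 28, 22)), (14
[... 1327 characters left out ...]
 (183, 173, 28)), (156, (181, 170, 27)), (157, (189, 180, 33)), (158, (181, 171, 55)), (159, (141, 137, 99)), (160, (81, 98, 146)), (161, (41, 82, 172)), (162, (36, 83, 181)), (163, (36, 85, 183)), (164, (36, 83, 181)), (165, (37, 85, 182)), (166, (37, 85, 182)), (167, (34, 82, 180)), (168, (36, 81, 175)), (169, (28, 67, 150)), (170, (17, 45, 107)), (171, (6, 25, 63)), (172, (4, 18, 45)), (173, (14, 24, 48)), (174, (36, 39, 55)), (175, (67, 64, 71)), (176, (91, 85, 85)), (177, (99, 92, 90)), (178, (104, 96, 94)), (179, (113, 105, 101))]
78 [170.7, 170.3, 170.3]
54 [160.1, 159.7, 159.6]
30 [149.6, 149.0, 148.9]
6 [139.1, 138.4, 138.2]
[[135.5663397  171.49507084]
 [131.86519132 261.65949449]]
```

The top-view edges at row 214 are 138.0, 148.5, 159.4 and 170.0 px. The fully-home model predicts 138.4, 149.0, 159.7 and 170.3, so there is no gap. Handing in.

```bash
python3 -c "
from station import manip
print(manip.sign_off())"
```

```text
the job is handed in; nothing more can be done
None
```

I hung the yellow wheel and then the blue one in front of red, bosses towards the board. I pushed them home along the hook and handed the job in at about 26 s, with the gripper well clear. Sign-off returned no verdict.

- **Seating:** each push ended in a solid stop, at 12 N after yellow and 21 N after blue. The two stopping points were 24.5 mm apart, against 24 mm expected.
- **No gap:** the last top view puts all four wheel edges within about 0.5 px (1–2 mm) of the fully-home model. The side view shows the stack with no visible gap.
- **Disagreement:** the first fit put the board about 2 mm nearer than the pushes implied, which is within the calibration error.
- **Not re-checked:** the last views were crops of the hook, so I did not look again at the green wheel and the other bench items. I felt no unexpected contact near them.

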